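Show the helper which pot goes back where

TASK

Show the kitchen helper what to tidy, by pointing only: bring the fingertips centrally just above (about 3 cm over) the lid of the small white lidded pot that stands apart from the wooden caddy, and dwell there for two seconds. Then rise, go across and point in the same way from above at the one empty ring holder on the caddy, fingertips central over the ring and no more than about 8 cm above it, and finish while still pointing there. Touch nothing at all, leave everything where it stands, and do not dip down over any of the other pots or the taller tub on the way.

Things in the scene. Friction and masses are not known exactly. Their poses are not given: they have to be found in the camera images.
- stray_pot: the pot that stands apart, directly on the worktop: round white plastic pot with a flat white snap lid, 75 mm across the lid, 77 mm tall, loose; origin at the centre of its underside, z up
- empty_holder: the empty one of four identical steel rings on the wooden caddy, 90 mm outside, 82 mm inside, 10 mm tall, fixed; no pot stands in it; origin at the centre of its underside, which lies on the caddy's top (14 mm above the worktop)
- pot_1: a white lidded pot just like the stray one (75 mm across, 77 mm tall) that already stands in its ring on the caddy, loose, its lid 91 mm above the worktop; origin at the centre of its underside
- pot_2: a white lidded pot just like the stray one (75 mm across, 77 mm tall) that already stands in its ring on the caddy, loose, its lid 91 mm above the worktop; origin at the centre of its underside
- pot_3: a white lidded pot just like the stray one (75 mm across, 77 mm tall) that already stands in its ring on the caddy, loose, its lid 91 mm above the worktop; origin at the centre of its underside
- caddy: fixed square wooden board 230 x 230 x 14 mm with two low steel rails (17 mm above the board) along its two edges at plus and minus y; it carries four rings in a 2 x 2 square, 105 mm from centre to centre; origin at the centre of its underside, x and y along its edges. Any of the four rings may be the empty one
- tub: bystander: round white screw-neck tub without a lid, taller than the pots, 72 mm across, 120 mm tall, standing on the worktop near the stray pot, loose; origin at the centre of its underside
- onion: bystander: red onion, 84 x 81 x 82 mm, left of the caddy, loose; origin at the centre of its underside
- lemon: bystander: lemon, 78 x 55 x 56 mm, to the right behind the caddy, loose; origin at the centre of its underside

How it is judged:
By the outcome, as a careful person would: the job done as asked, in the order asked, and still so for the second after the job is handed in, with the robot touching nothing.
It also fails if it takes over 35 s, if anything falls off the work surface, if the arm or the gripper's body presses on something with over 40 N, if the wrist force passes 120 N, or if a joint passes its speed limit or range.

ROBOT

A 7-joint arm with a two-finger parallel gripper is mounted at the origin on a cart in front of the work surface, level with it; the furniture and walls round the work are solid. World frame = base frame: x ahead of the robot, y to its left, z up, the work surface at z = 0. Lengths are in m, angles in rad, forces in N, time in s.
With the tool pointing down it reaches from about 0.425 to 1.025 m from the base axis. Payload 9.4 kg.
Tool frame: the origin (TCP) lies between the finger pads, 19 mm behind the fingertips; this is the grasp point; z points along the fingers, y is the line along which they close (so a half turn about z gives the same grasp; the last joint's range is limited). The gripper opens to 93 mm and grips with 3 to 60 N. Pads are 15 mm wide; open, the fingers measure 128 mm over their backs; the gripper's body (75 mm by 188 mm) begins 65 mm behind the grasp point.
Start: joints at [1.179, 0.599, -0.003, 1.599, 0.002, 0.943, -0.08], TCP at [0.224, -0.689, 0.237] pointing down, gripper open.
Joint ranges: [-2.57, 2.57], [-0.35, 1.97], [-1.29, 1.29], [0.11, 2.56], [-1.05, 4.19], [0.11, 1.86], [-2.63, 2.63]. Speed limits (rad/s): [2.22, 2.22, 3.01, 3.01, 3.14, 3.14, 3.14].

INTERFACE

Orientations are given as [roll, pitch, yaw] about the fixed x, y, z axes, in that order (R = Rz(yaw) Ry(pitch) Rx(roll)).
In Python, from rig import * gives the robot as it stands.
- The arm moves only by the tool jog_arm, never from a script. Its argument "series" is a list of rows, each a list of 3 entries, a list of its own where there are three numbers: the opening, from -1 (shut) to 1 (fully open), then the shift along the tool's x, y, z in mm, then the turn, a rotation vector about the tool's x, y, z in rad. In form: [[grip, [tx, ty, tz], [rx, ry, rz]], ...]. A call has 1 to 12 rows; each row is the pose to reach, as a shift and turn from the pose commanded when the call began, along the tool's axes at that moment; what a row does not reach only later rows make up. A row lasts 1/8 s, in which the tool goes at most 62.5 mm and 10.7 degrees, less where a joint would pass 70% of its speed; a pose out of reach is approached as far as the arm can. A call with a gripper value outside its range is refused whole. The fingers move at their own pace and stop on an object; "squeeze" is the grip in N (left out, the last holds). Time passes only in rows, so rows that repeat a pose let the fingers close. It gives the time, the measured TCP pose, the force, the opening and the grip force at its end, in the units of the state.
- get_state(): the state, without advancing time (a new reading comes with each control period).
- get_image(name): name is "scene" or "side" or "wrist"; returns a dict with "image" (480x640x3 uint8, blue, green, red), "fov_y" (degrees; the focal length in pixels is half the picture's height over the tangent of half this angle, whatever the lens; pixels are square), "cx", "cy" (the principal point, pixels), "R" (3x3) and "t" (3): a world point X has camera coordinates R X + t. Camera axes: x right, y down, z forward; pixel columns grow to the right and rows downward; lengths in m; the calibration is good to about 2 mm. A picture is of the moment at which its call begins. There is no depth.
- finish_job(): hands the job in; it is judged then, once.
The state is a dict: "clock": time; "joint_pos": joint angles; "qd": joint speeds; "effort": joint torques, N m; "eef_pos": TCP position; "eef_rot": TCP orientation; "force": force on the tool from outside, world axes, zero at the start; "moment": the same for the moment, N m; "finger_gap": finger opening in m; "grip_force": force on a finger pad.
Only numpy, scipy, OpenCV 4.12 (cv2) and the standard library are available. Lean on these libraries where they do the work, as an engineer would, in place of code of your own. Each camera call takes 0.05 s, during which the arm holds its last target. There are 200 camera calls.

## Working session

There is one attempt and no reset: what is moved stays moved. The work goes in short steps, Python scripts to look and compute and a tool call to move; the robot and the scene stay as the last step left them, time stands still between calls to the robot, and variables do not carry over. Pictures are saved under pics/ and viewed, at most 10 in all, crops included, and the job is handed in when it is done.

Besides the shell and the picture viewer there is one more tool, called as name(argument=value, ...), one argument or row to a line, values as JSON. jog_arm: Moves the arm, as the interface text tells. Its arguments: {"type":"object","properties":{"series":{"type":"array","items":{"type":"array"}},"squeeze":{"type":"number"}},"required":["series"]}

```bash
mkdir -p pics; cat > h.py <<'E'
from rig import *
import numpy as np, cv2
def K(c):
    f=240/np.tan(np.radians(c["fov_y"])/2); return f
def ray(c,u,v):
    f=K(c); R=np.array(c["R"]); t=np.array(c["t"])
    return -R.T@t, R.T@np.array([(u-c["cx"])/f,(v-c["cy"])/f,1])
def onz(c,u,v,z):
    o,d=ray(c,u,v); return o+d*(z-o[2])/d[2]
def proj(c,X):
    p=np.array(c["R"])@np.array(X)+np.array(c["t"]); return K(c)*p[:2]/p[2]+[c["cx"],c["cy"]]
def tri(a,b):
    A=0;B=0
    for o,d in (a,b):
        d=d/np.linalg.norm(d);P=np.eye(3)-np.outer(d,d);A=A+P;B=B+P@o
    return np.linalg.solve(A,B)
E
python3 - <<'E'
from h import *
import pickle
for n in("scene","side"):
    c=get_image(n);cv2.imwrite(f"pics/{n}0.png",c["image"]);pickle.dump(c,open(n+".pkl","wb"))
    print(n,c["fov_y"],c["cx"],c["cy"],-np.array(c["R"]).T@c["t"],c["R"])
s=get_state();print(s["eef_pos"],s["eef_rot"],s["clock"])
E
```

```text
scene 43.71281984306587 314.57172766240507 242.81334510653014 [ 0.53363178 -0.74244557  1.18493226] [[ 0.99602787 -0.08736124 -0.01721917]
 [-0.0811538  -0.81107687 -0.57928263]
 [ 0.03664078  0.57837904 -0.81494487]]
side 51.54567171769366 328.17103800893267 239.12298860232835 [-0.65717211  0.13661982  0.73746337] [[-0.06283884 -0.99793633  0.0132047 ]
 [-0.49152151  0.01943008 -0.87064865]
 [ 0.86859535 -0.06120095 -0.49172814]]
[ 0.22432261 -0.68900774  0.23664183] [-3.14020131e+00  1.52094480e-04  3.14846786e-01] 0.1
```

View pics/scene0.png

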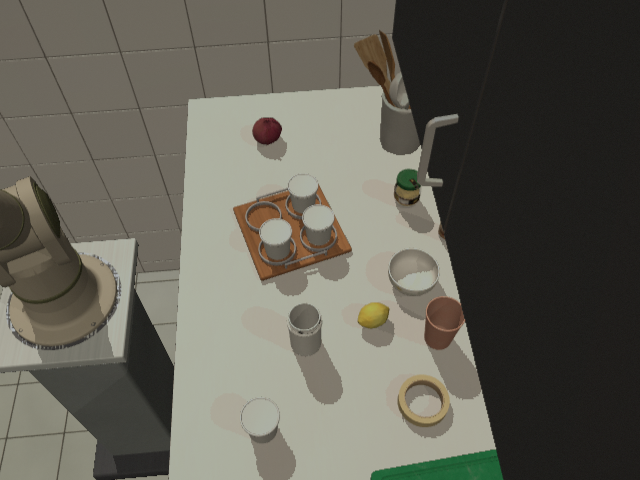

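View pics/side0.png

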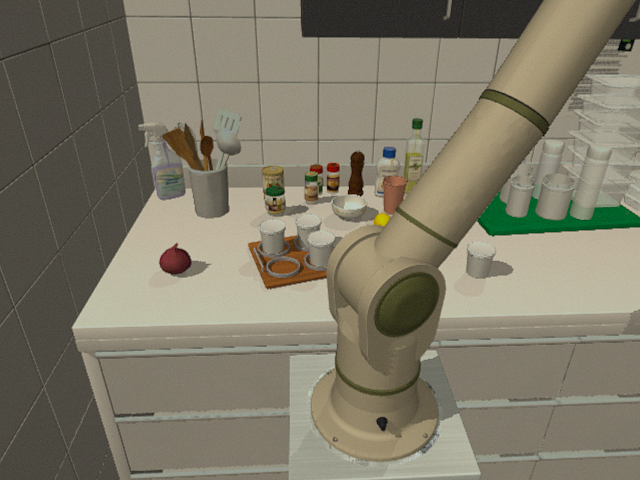

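The scene view shows the stray pot's lid near (261,417), the empty ring near (264,217) and the tub near (305,325). In the side view the stray pot is near (480,250) and the empty ring near (283,267). Next I'll refine these with edges and ellipses.

```bash
python3 - <<'E'
from h import *
import pickle
S=pickle.load(open("scene.pkl","rb"));D=pickle.load(open("side.pkl","rb"))
for n,c,(u,v) in(("pot",S,(261,417)),("ring",S,(264,217))):
    z=.077 if n=="pot" else .024
    print(n,onz(c,u,v,z))
print("side pot",onz(D,480,247,.077),"ring",onz(D,283,267,.024))
print("tri pot",tri(ray(S,261,417),ray(D,480,247)),"ring",tri(ray(S,264,217),ray(D,283,267)))
print("tub",onz(S,305,317,.12))
tiles=[]
for c,(u,v) in((S,(262,420)),(S,(264,217)),(D,(480,255)),(D,(283,266))):
    t=c["image"][v-30:v+30,u-40:u+40]
    g=cv2.resize(t,None,fx=5,fy=5,interpolation=cv2.INTER_CUBIC)
    for k in range(0,80,10): cv2.putText(g,str(u-40+k),(k*5,8),0,.3,(0,0,255),1);cv2.line(g,(k*5,10),(k*5,14),(0,0,255),1)
    for k in range(0,60,10): cv2.putText(g,str(v-30+k),(0,k*5+4),0,.3,(255,0,0),1);cv2.line(g,(22,k*5),(27,k*5),(255,0,0),1)
    tiles.append(g)
cv2.imwrite("pics/crop.png",np.vstack([np.hstack(tiles[:2]),np.hstack(tiles[2:])]))
E
```

```text
pot [ 0.4477044  -0.34748803  0.077     ]
ring [0.46878536 0.17151209 0.024     ]
side pot [ 0.45122833 -0.34502379  0.077     ] ring [0.45793652 0.17688763 0.024     ]
tri pot [ 0.44867399 -0.34590732  0.07745831] ring [0.46845628 0.17713583 0.01712863]
tub [ 0.54641929 -0.16677497  0.12      ]
```

View pics/crop.png

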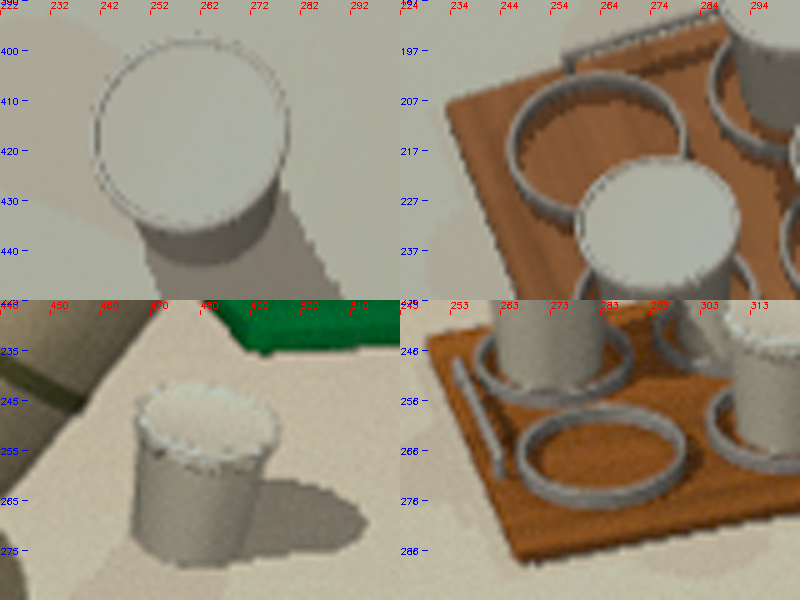

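```bash
python3 - <<'E'
from h import *
import pickle
S=pickle.load(open("scene.pkl","rb"));D=pickle.load(open("side.pkl","rb"))
for n,a,b,z in(("pot",(260.4,417.2),(481.5,249),.077),("ring",(263.4,215.8),(283.4,265.8),.024)):
    print(n,tri(ray(S,*a),ray(D,*b)),onz(S,*a,z),onz(D,*b,z))
# mask check: brown caddy centroid corners in scene
hsv=cv2.cvtColor(S["image"],cv2.COLOR_BGR2HSV)
m=cv2.inRange(hsv,(3,110,60),(18,255,255));m[:170]=0;m[290:]=0;m[:,:220]=0;m[:,360:]=0
m=cv2.morphologyEx(m,cv2.MORPH_OPEN,np.ones((3,3)))
h=cv2.convexHull(np.vstack([k for k in cv2.findContours(m,0,2)[0] if cv2.contourArea(k)>60]))
q=cv2.approxPolyDP(h,8,True)[:,0];P=[onz(S,*p,.014) for p in q]
print(q.tolist(),np.round(P,3).tolist())
w=cv2.minAreaRect(np.array([onz(S,*p[0],.014)[:2]*1000 for p in h],np.float32));print(w)
c,a=np.array(w[0])/1000,np.radians(w[2])
for i in(-1,1):
    for j in(-1,1): print(c+.0525*np.array([i*np.cos(a)-j*np.sin(a),i*np.sin(a)+j*np.cos(a)]))
E
```

```text
pot [ 0.44605745 -0.34727199  0.07415247] [ 0.44656259 -0.34776594  0.077     ] [ 0.44079142 -0.34555702  0.077     ]
ring [0.46722089 0.17635397 0.02215943] [0.46745547 0.17540857 0.024     ] [0.46380375 0.17592152 0.024     ]
[[350, 250], [261, 279], [234, 208], [320, 188]] [[0.668, 0.059, 0.014], [0.454, -0.001, 0.014], [0.394, 0.216, 0.014], [0.615, 0.259, 0.014]]
((531.38330078125, 138.19151306152344), (228.43580627441406, 231.58018493652344), 16.148651123046875)
[0.49555662 0.07316114]
[0.46635293 0.17401819]
[0.59641367 0.10236483]
[0.56720998 0.20322188]
```

jog_arm(
  series=[
    [-1, [30, -25, 0], [0, 0, 0]],
    [-1, [70, -57, 0], [0, 0, 0]],
    [-1, [112, -90, 0], [0, 0, 0]],
    [-1, [155, -125, 0], [0, 0, 0]],
    [-1, [198, -160, 0], [0, 0, 0]],
    [-1, [240, -195, 0], [0, 0, 0]],
    [-1, [280, -227, 0], [0, 0, 0]],
    [-1, [305, -247, 0], [0, 0, 0]],
    [-1, [317, -257, 0], [0, 0, 0]],
    [-1, [317, -257, 0], [0, 0, 0]],
    [-1, [317, -257, 0], [0, 0, 0]],
    [-1, [317, -257, 0], [0, 0, 0]],
  ],
)

```text
clock: 1.6
eef_pos: [0.4454, -0.3482, 0.2374]
eef_rot: [3.141, 0.0, 0.313]
force: [0.5, 0.0, -0.0]
finger_gap: 0.0001
grip_force: 0.0
```

```bash
python3 - <<'E'
from h import *
c=get_image("wrist");im=c["image"].copy()
cv2.imwrite("pics/w0.png",im)
print(c["fov_y"],-np.array(c["R"]).T@c["t"])
for a in np.linspace(0,2*np.pi,60):
    p=proj(c,[.446+.0375*np.cos(a),-.347+.0375*np.sin(a),.077])
    cv2.circle(im,tuple(int(x) for x in p),1,(0,0,255),-1)
cv2.imwrite("pics/w0o.png",im)
s=get_state();print(s["eef_pos"])
E
```

```text
65.56329842743494 [ 0.51286931 -0.32628879  0.38452818]
[ 0.44551657 -0.34797506  0.23735765]
```

View pics/w0o.png

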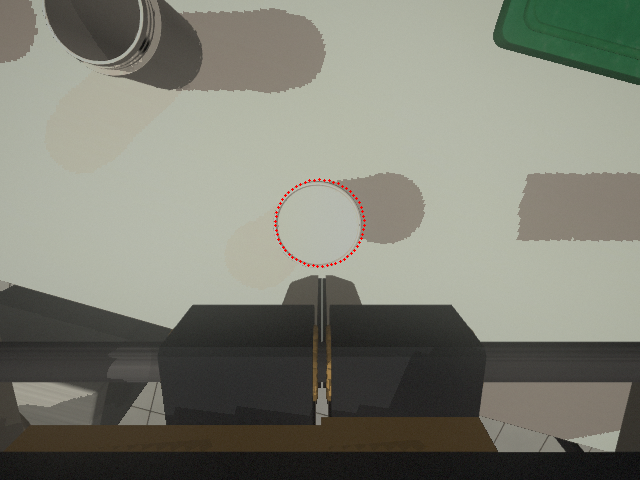

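The wrist view shows the lid centred near (319,225), within about 2 px of the circle projected from my measurement, so the position is confirmed. Now I'll descend and dwell.

jog_arm(
  series=[
    [-1, [0, -1, 15], [0, 0, 0]],
    [-1, [0, -1, 40], [0, 0, 0]],
    [-1, [0, -1, 68], [0, 0, 0]],
    [-1, [0, -1, 92], [0, 0, 0]],
    [-1, [0, -1, 106], [0, 0, 0]],
    [-1, [0, -1, 111], [0, 0, 0]],
    [-1, [0, -1, 111], [0, 0, 0]],
    [-1, [0, -1, 111], [0, 0, 0]],
    [-1, [0, -1, 111], [0, 0, 0]],
    [-1, [0, -1, 111], [0, 0, 0]],
    [-1, [0, -1, 111], [0, 0, 0]],
    [-1, [0, -1, 111], [0, 0, 0]],
  ],
)

```text
clock: 3.15
eef_pos: [0.446, -0.3459, 0.1265]
eef_rot: [3.142, -0.0, 0.315]
force: [0.1, -0.1, 0.1]
finger_gap: 0.0003
grip_force: 0.0
```

jog_arm(
  series=[
    [-1, [0, 0, 0], [0, 0, 0]],
    [-1, [0, 0, 0], [0, 0, 0]],
    [-1, [0, 0, 0], [0, 0, 0]],
    [-1, [0, 0, 0], [0, 0, 0]],
    [-1, [0, 0, 0], [0, 0, 0]],
    [-1, [0, 0, 0], [0, 0, 0]],
    [-1, [0, 0, 0], [0, 0, 0]],
    [-1, [0, 0, 0], [0, 0, 0]],
    [-1, [0, 0, 0], [0, 0, 0]],
    [-1, [0, 0, 0], [0, 0, 0]],
    [-1, [0, 0, 0], [0, 0, 0]],
    [-1, [0, 0, 0], [0, 0, 0]],
  ],
)

```text
clock: 4.65
eef_pos: [0.446, -0.3459, 0.1264]
eef_rot: [-3.142, 0.0, 0.315]
force: [1.5, 0.1, 0.2]
finger_gap: 0.0004
grip_force: 0.0
```

jog_arm(
  series=[
    [-1, [0, 0, 0], [0, 0, 0]],
    [-1, [0, 0, 0], [0, 0, 0]],
    [-1, [0, 0, 0], [0, 0, 0]],
    [-1, [0, 0, 0], [0, 0, 0]],
    [-1, [0, 0, -15], [0, 0, 0]],
    [-1, [0, 0, -45], [0, 0, 0]],
    [-1, [0, 0, -80], [0, 0, 0]],
    [-1, [0, 0, -110], [0, 0, 0]],
    [-1, [0, 0, -130], [0, 0, 0]],
    [-1, [0, 0, -135], [0, 0, 0]],
    [-1, [0, 0, -135], [0, 0, 0]],
    [-1, [0, 0, -135], [0, 0, 0]],
  ],
)

```text
clock: 6.15
eef_pos: [0.4456, -0.3456, 0.2606]
eef_rot: [-3.14, 0.001, 0.315]
force: [-0.0, 0.9, -0.2]
finger_gap: 0.0007
grip_force: 0.0
```

jog_arm(
  series=[
    [-1, [10, -27, 0], [0, 0, 0]],
    [-1, [27, -73, 0], [0, 0, 0]],
    [-1, [46, -125, 0], [0, 0, 0]],
    [-1, [66, -178, 0], [0, 0, 0]],
    [-1, [86, -231, 0], [0, 0, 0]],
    [-1, [106, -284, 0], [0, 0, 0]],
    [-1, [126, -338, 0], [0, 0, 0]],
    [-1, [146, -392, 0], [0, 0, 0]],
    [-1, [164, -440, 0], [0, 0, 0]],
    [-1, [176, -473, 0], [0, 0, 0]],
    [-1, [182, -489, 0], [0, 0, 0]],
    [-1, [182, -489, 0], [0, 0, 0]],
  ],
)

```text
clock: 7.65
eef_pos: [0.4675, 0.1756, 0.2608]
eef_rot: [3.141, 0.001, 0.316]
force: [-0.0, -0.5, 0.6]
finger_gap: 0.0007
grip_force: 0.0
```

jog_arm(
  series=[
    [-1, [0, 0, 0], [0, 0, 0]],
    [-1, [0, 0, 0], [0, 0, 0]],
    [-1, [0, 0, 0], [0, 0, 0]],
  ],
)

```text
clock: 8.02
eef_pos: [0.4678, 0.1745, 0.2615]
eef_rot: [3.141, -0.0, 0.313]
force: [0.2, 0.6, 0.7]
finger_gap: 0.0007
grip_force: 0.0
```

```bash
python3 - <<'E'
from h import *
c=get_image("wrist");im=c["image"].copy()
for r in(.045,.041):
  for a in np.linspace(0,2*np.pi,60):
    p=proj(c,[.467+r*np.cos(a),.175+r*np.sin(a),.024])
    cv2.circle(im,tuple(int(x) for x in p),1,(0,0,255),-1)
cv2.imwrite("pics/w1o.png",im)
s=get_state();print(s["eef_pos"],s["eef_rot"],s["joint_pos"])
E
```

```text
[0.46776133 0.17472283 0.26151459] [ 3.14146057e+00 -1.23059759e-04  3.13671379e-01] [-0.31769705  0.30598904 -0.1971901   2.07095245  0.08492999  0.77193641
 -1.82399555]
```

View pics/w1o.png

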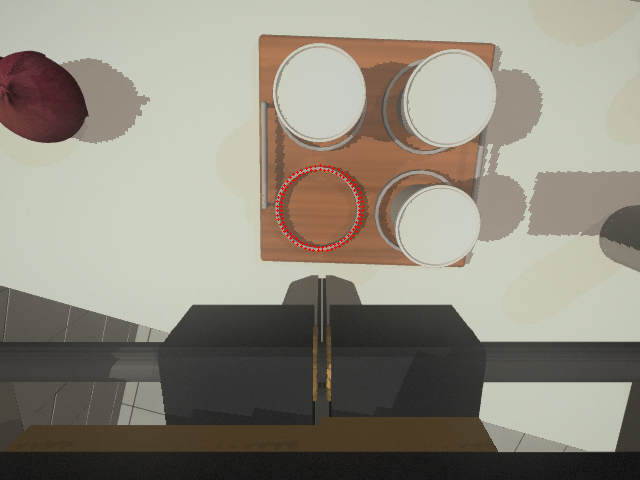

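The wrist view shows the empty ring centred at about (320,209), and the overlay lies right on it. I'll descend vertically to put the fingertips about 6 cm above the ring.

jog_arm(
  series=[
    [-1, [0, 0, 15], [0, 0, 0]],
    [-1, [0, 0, 42], [0, 0, 0]],
    [-1, [0, 0, 75], [0, 0, 0]],
    [-1, [0, 0, 105], [0, 0, 0]],
    [-1, [0, 0, 132], [0, 0, 0]],
    [-1, [0, 0, 150], [0, 0, 0]],
    [-1, [0, 0, 157], [0, 0, 0]],
    [-1, [0, 0, 157], [0, 0, 0]],
    [-1, [0, 0, 157], [0, 0, 0]],
    [-1, [0, 0, 157], [0, 0, 0]],
    [-1, [0, 0, 157], [0, 0, 0]],
    [-1, [0, 0, 157], [0, 0, 0]],
  ],
)

```text
clock: 9.57
eef_pos: [0.4677, 0.1754, 0.1046]
eef_rot: [-3.142, -0.0, 0.315]
force: [-0.4, -0.3, 0.2]
finger_gap: 0.0005
grip_force: 0.0
```

jog_arm(
  series=[
    [-1, [0, 0, 0], [0, 0, 0]],
    [-1, [0, 0, 0], [0, 0, 0]],
    [-1, [0, 0, 0], [0, 0, 0]],
    [-1, [0, 0, 0], [0, 0, 0]],
    [-1, [0, 0, 0], [0, 0, 0]],
    [-1, [0, 0, 0], [0, 0, 0]],
    [-1, [0, 0, 0], [0, 0, 0]],
    [-1, [0, 0, 0], [0, 0, 0]],
    [-1, [0, 0, 0], [0, 0, 0]],
    [-1, [0, 0, 0], [0, 0, 0]],
    [-1, [0, 0, 0], [0, 0, 0]],
    [-1, [0, 0, 0], [0, 0, 0]],
  ],
)

```text
clock: 11.08
eef_pos: [0.4676, 0.1754, 0.1044]
eef_rot: [-3.142, 0.0, 0.315]
force: [-0.1, 0.6, 0.6]
finger_gap: 0.0004
grip_force: 0.0
```

```bash
python3 - <<'E'
from h import *
for n in("scene",): cv2.imwrite(f"pics/{n}1.png",get_image(n)["image"])
s=get_state();print(s["eef_pos"],np.abs(s["qd"]).max(),s["clock"])
E
```

```text
[0.46764859 0.1753952  0.10440654] 0.0014571201726686126 11.125
```

View pics/scene1.png

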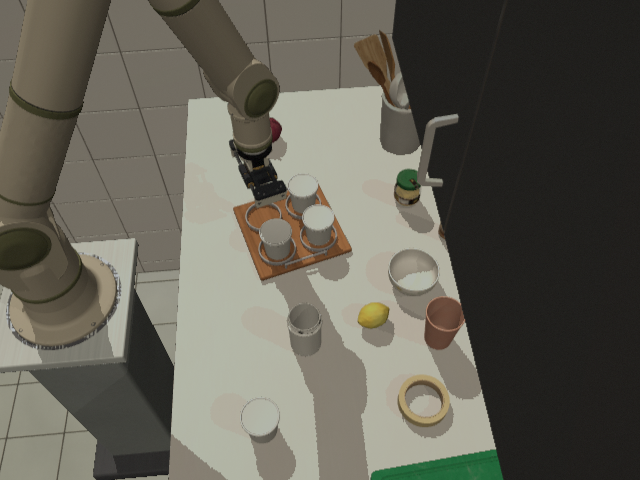

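The scene view shows the fingertips over the empty ring near (265,195) in the picture. Every pot, the tub at (305,325) and the stray pot at (261,417) are where they started, so I'm handing in.

```bash
python3 -c "
from rig import *
print(finish_job())"
```

```text
the job is handed in; nothing more can be done
None
```

The arm pointed about 3 cm above the stray pot's lid for over 2 s, then rose, crossed over and is still pointing about 6 cm above the empty ring; it touched nothing, and the job is handed in at about 11 s.

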